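# Sort two adjusting screws onto their thread gauges

## Task

Of the screws lying on the green mat, put the coarse-threaded one on the gauge plate whose notched leaves are widely spaced, and the fine-threaded one on the gauge plate whose leaves are closely spaced. Lay each fully down into the V notches, with its square collar in the gap between the two ranks of leaves, and let go.

Things in the scene. Friction and masses are not known exactly. Their poses are not given: they have to be found in the camera images.
- screw_coarse_center (a point): Centre, 15 mm above the bench, of a loose steel screw with coarse threads (10 mm pitch, 5 broad ridges each). 124 mm long along its x, z up: in the middle a plain 30 mm cube collar, to be gripped by its upright sides (facing its y), and at each side a 22 mm thread, 47 mm long. Ends alike; 0.45 kg. (A look-alike with smooth ends is not wanted.)
- screw_fine_center (a point): Centre, 15 mm above the bench, of a loose steel screw with fine threads (4 mm pitch, 11 narrow ridges each). 124 mm long along its x, z up: in the middle a plain 30 mm cube collar, to be gripped by its upright sides (facing its y), and at each side a 22 mm thread, 47 mm long. Ends alike; 0.45 kg. (A look-alike with smooth ends is not wanted.)
- gauge_coarse_seat (a point): Where a seated screw's centre comes to be, 38 mm above the bench, on a fixed gauge with widely spaced leaves (10 mm pitch, 4 a rank): 130 x 76 x 8 mm dark base, two ranks of leaves with 90 degree V notches along x, at 28 to 61 mm either side of the middle; the 56 mm gap takes collar and fingers. Leaf tops 50 mm, notch bottoms 22 mm up. z up; screw lies along x, either way round.
- gauge_fine_seat (a point): Where a seated screw's centre comes to be, 38 mm above the bench, on a fixed gauge with closely spaced leaves (4 mm pitch, 9 a rank): 130 x 76 x 8 mm dark base, two ranks of leaves with 90 degree V notches along x, at 28 to 61 mm either side of the middle; the 56 mm gap takes collar and fingers. Leaf tops 50 mm, notch bottoms 22 mm up. z up; screw lies along x, either way round.
There are look-alikes about, which are no part of the job. Leave any pink or red look-alike of the part that bears screw_fine_center alone.

How it is judged (in metres and radians):
At the end, for the whole second after the job is handed in: Each screw lies at rest in the V notches of the gauge with its own pitch: its centre within 13 mm of the seat point along the notches, 10 mm sideways and 8 mm in height, its length within 10 degrees of the notches' line (x of screw_coarse_center in the frame of gauge_coarse_seat between -0.013 and 0.013 m and y of screw_coarse_center in the frame of gauge_coarse_seat between -0.01 and 0.01 m and z of screw_coarse_center in the frame of gauge_coarse_seat between -0.008 and 0.008 m and angle between the x axis of screw_coarse_center and the x axis of gauge_coarse_seat, either way round below 0.175 rad and linear speed of each of screw_coarse, screw_fine below 0.02 m/s and x of screw_fine_center in the frame of gauge_fine_seat between -0.013 and 0.013 m and y of screw_fine_center in the frame of gauge_fine_seat between -0.01 and 0.01 m and z of screw_fine_center in the frame of gauge_fine_seat between -0.008 and 0.008 m and angle between the x axis of screw_fine_center and the x axis of gauge_fine_seat, either way round below 0.175 rad); the robot touches nothing.
It also fails if it takes over 64 s, if anything falls off the work surface, if the arm or the gripper's body presses on something with over 40 N, if the wrist force passes 120 N, or if a joint passes its speed limit or range.

## Robot

A 6-joint arm with a two-finger parallel gripper is mounted at the origin on the work surface. World frame = base frame: x ahead of the robot, y to its left, z up, the work surface at z = 0. Lengths are in mm, angles in rad, forces in N, time in s.
With the tool pointing down it reaches from about 275 to 750 mm from the base axis. Payload 10.2 kg.
Tool frame: the origin (TCP) lies at the very end of the fingers, on their centre line; the grasp point (between the pads) lies manip.tcp_to_grasp behind it (manip.tcp_to_grasp is the distance from the TCP to the grasp point, in mm); z points along the fingers, y is the line along which they close (so a half turn about z gives the same grasp; the last joint's range is limited). The gripper opens to 85 mm and grips with 20 to 120 N. Pads are 22 mm wide; open, the fingers measure 114 mm over their backs; the gripper's body (76 mm by 85 mm) begins 54 mm behind the grasp point. The pads swing forward as they close: fully open they stand 13 mm farther back than shut.
Start: joints at [1.053, 0.313, 1.498, -0, 1.331, -0.223], TCP at [152.551, 502.354, 231.294] pointing down, gripper open.
Joint ranges: [-2.94, 2.94], [-0.97, 2.17], [0.19, 2.56], [-1.23, 4.37], [0.02, 3.11], [-2.88, 2.88]. Speed limits (rad/s): [2.39, 2.39, 3.01, 3.14, 3.14, 3.14].

## Interface

Orientations are given as a rotation vector (axis times angle).
In Python, from bench import manip, viewer gives the robot as it stands.
- The arm moves only by the tool drive_tool, never from a script. Its argument "series" is a list that holds one entry, the list of rows, each a list of 4 numbers: the shift along the tool's x, y, z in cm, then the turn about the tool's z in rad. In form: [[[dx, dy, dz, twist], ...]]. A call has 1 to 12 rows; each row shifts and turns the commanded pose from where the row before left it, along the tool's axes as they then stand; what a row does not reach is not made up. A row lasts 1/12 s, in which the tool goes at most 41.7 mm and 7.16 degrees, less where a joint would pass 70% of its speed; a pose out of reach is approached as far as the arm can. A call is refused whole if a number of a shift passes 4.17 or a number of a turn 0.125, either way. A call with a gripper value outside its range is refused whole. "fingers" is the finger opening in cm, from 0 to 8.54, set as the call begins (left out, the last holds). The fingers move at their own pace and stop on an object; "grip_force" is the grip in N (left out, the last holds). Time passes only in rows, so rows that do not move let the fingers close. It gives the time, the measured TCP pose, the force, the opening and the grip force at its end, in the units of the state.
- manip.state(): the state, without advancing time (a new reading comes with each control period).
- viewer.camera(name): name is "scene" or "top" or "wrist"; returns (picture, depth): 384x512x3 uint8, red, green, blue; 384x512 float32, mm along the optical axis (not along the pixel's ray), 0 where there is no reading.
- viewer.get_calibration(name): a dict with "K" (3x3 intrinsics, pixels), "rvec" (rotation vector, rad) and "tvec" (3), from world to camera coordinates, as OpenCV has them; the wrist camera has in their place "T_tool_cam" (4x4, takes a point from camera to tool coordinates, whose origin is the TCP and whose axes are the flange's). Camera axes: x right, y down, z forward; pixel columns grow to the right and rows downward; lengths in mm; the calibration is good to about 2 mm. A picture is of the moment at which its call begins: read the wrist's pose just before it. get_calibration takes no time and is no camera call.
- manip.hand_in(): hands the job in; it is judged then, once.
The state is a dict: "time": time; "q": joint angles; "joint_vel": joint speeds; "joint_torque": joint torques, N m; "position": TCP position; "orientation": TCP orientation; "force": force on the tool from outside, world axes, zero at the start; "ft_torque": the same for the moment, N m; "finger_gap": opening from 0.0 (shut) to 1.0 (fully open); "finger_force": force on a finger pad.
Only numpy, scipy, OpenCV 4.12 (cv2) and the standard library are available. Lean on these libraries where they do the work, as an engineer would, in place of code of your own. Each camera call takes 0.05 s, during which the arm holds its last target. There are 200 camera calls.

## Working session

There is one attempt and no reset: what is moved stays moved. The work goes in short steps, Python scripts to look and compute and a tool call to move; the robot and the scene stay as the last step left them, time stands still between calls to the robot, and variables do not carry over. Pictures are saved under pics/ and viewed, at most 10 in all, crops included, and the job is handed in when it is done.

Besides the shell and the picture viewer there is one more tool, called after ">>>" as a command line: name --argument value ..., lists and objects as JSON in quotes. drive_tool: Moves the arm, as the interface text tells. Its arguments: {"type":"object","properties":{"series":{"type":"array"},"fingers":{"type":"number"},"grip_force":{"type":"number"}},"required":["series"]}

```bash
mkdir -p pics; ls; python3 - <<'E'
from bench import manip, viewer
import cv2,numpy as np
print(manip.state(), manip.tcp_to_grasp)
for n in ("top","scene"):
    p,d=viewer.camera(n); np.savez(f"pics/{n}.npz",p=p,d=d)
    cv2.imwrite(f"pics/{n}.png",cv2.resize(p[:,:,::-1],(800,600),interpolation=cv2.INTER_CUBIC))
    print(viewer.get_calibration(n))
print(viewer.get_calibration("wrist"))
E
```

```text
pics
{'time': 0.0, 'q': array([ 1.05260182e+00,  3.13425476e-01,  1.49844003e+00,  1.62440827e-05,
        1.33099918e+00, -2.23403557e-01]), 'joint_vel': array([-0.00085615, -0.00024083, -0.0020991 ,  0.00109243, -0.00093104,
       -0.00073845]), 'joint_torque': array([-1.10755541e-04, -4.12266827e+01, -2.59745497e+01, -1.92323259e-04,
        4.09874061e-03, -3.14299473e-05]), 'position': array([152.41198794, 502.1205741 , 230.74651553]), 'orientation': array([-4.61317752e-01, -3.10705626e+00,  1.85305637e-03]), 'force': array([ 0.91135069, -0.56198715, -1.00075986]), 'ft_torque': array([ 0.02724122, -0.03100852, -0.04170282]), 'finger_force': 0.0, 'finger_gap': 0.9975042257105456} 18.700000000000003
{'K': array([[493.907152  ,   0.        , 253.6424068 ],
       [  0.        , 493.907152  , 189.74457371],
       [  0.        ,   0.        ,   1.        ]]), 'rvec': array([ 2.10024637, -2.15432924,  0.21637462]), 'tvec': array([ -80.2439334 ,  484.401067  , 1125.53159832])}
{'K': array([[379.23425938,   0.        , 255.66499722],
       [  0.        , 379.23425938, 193.05381627],
       [  0.        ,   0.        ,   1.        ]]), 'rvec': array([ 1.28631218,  2.24984935, -0.94961775]), 'tvec': array([ 331.31892816, -223.4205551 , 1278.39679188])}
{'K': array([[317.38356547,   0.        , 257.88227535],
       [  0.        , 317.38356547, 192.73201149],
       [  0.        ,   0.        ,   1.        ]]), 'T_tool_cam': array([[-2.67158990e-04, -9.49435314e-01, -3.13962598e-01,
         8.21707366e+01],
       [ 9.99999897e-01, -3.68464248e-04,  2.63324379e-04,
        -4.11388094e-01],
       [-3.65693457e-04, -3.13962496e-01,  9.49435315e-01,
        -1.42195253e+02],
       [ 0.00000000e+00,  0.00000000e+00,  0.00000000e+00,
         1.00000000e+00]])}
```

View pics/top.png

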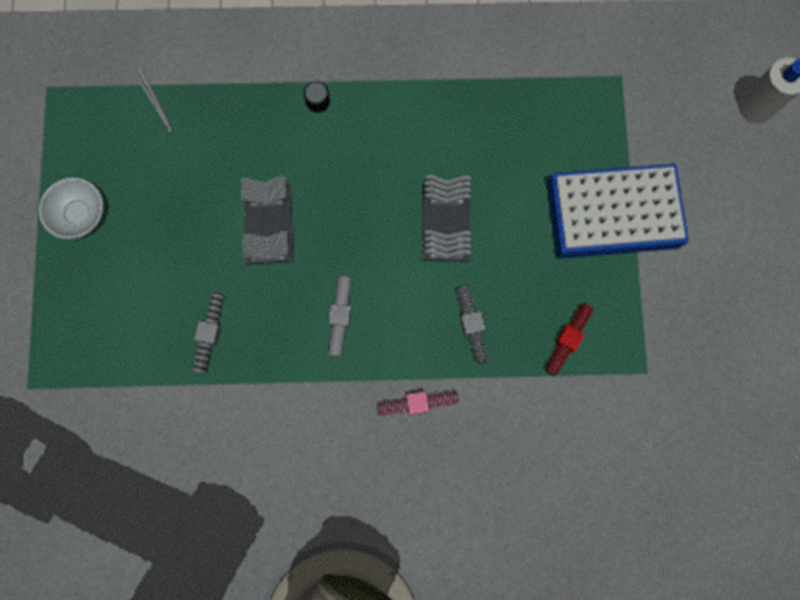

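View pics/scene.png

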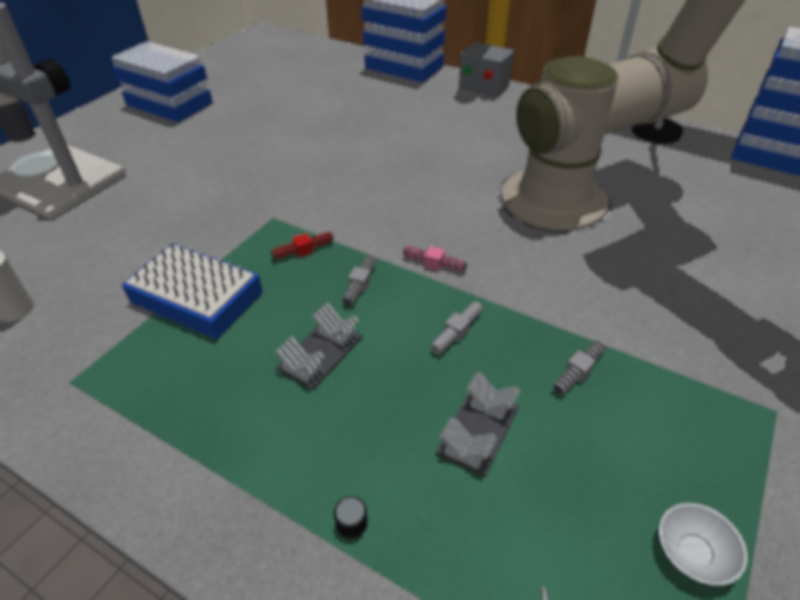

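The top view shows a ridged screw at (207,332), a smooth one at (340,316), a finer one at (473,323), and gauges at (267,220) and (446,218). The right gauge looks coarse. I'll enlarge to confirm.

```bash
cat > h.py <<'E'
import numpy as np, cv2
from scipy.spatial.transform import Rotation as R
from bench import manip, viewer
def ray(name,uv,z):
    "pixel uv (512x384 picture) to world at height z, fixed camera"
    c=viewer.get_calibration(name); Rm=R.from_rotvec(c["rvec"]).as_matrix(); t=c["tvec"]
    o=-Rm.T@t; d=Rm.T@np.linalg.inv(c["K"])@[uv[0],uv[1],1]
    return o+d*(z-o[2])/d[2]
def wray(uv,z,s):
    c=viewer.get_calibration("wrist"); T=c["T_tool_cam"]; W=np.eye(4)
    W[:3,:3]=R.from_rotvec(s["orientation"]).as_matrix(); W[:3,3]=s["position"]; M=W@T
    o=M[:3,3]; d=M[:3,:3]@np.linalg.inv(c["K"])@[uv[0],uv[1],1]
    return o+d*(z-o[2])/d[2]
E
python3 - <<'E'
from h import *
p=np.load("pics/top.npz")["p"]
c=cv2.resize(p[105:245,115:320,::-1],None,fx=3.9,fy=3.9,interpolation=cv2.INTER_CUBIC)
cv2.imwrite("pics/crop.png",np.clip(c*1.5,0,255).astype(np.uint8)); print(c.shape)
E
```

```text
(546, 800, 3)
```

View pics/crop.png

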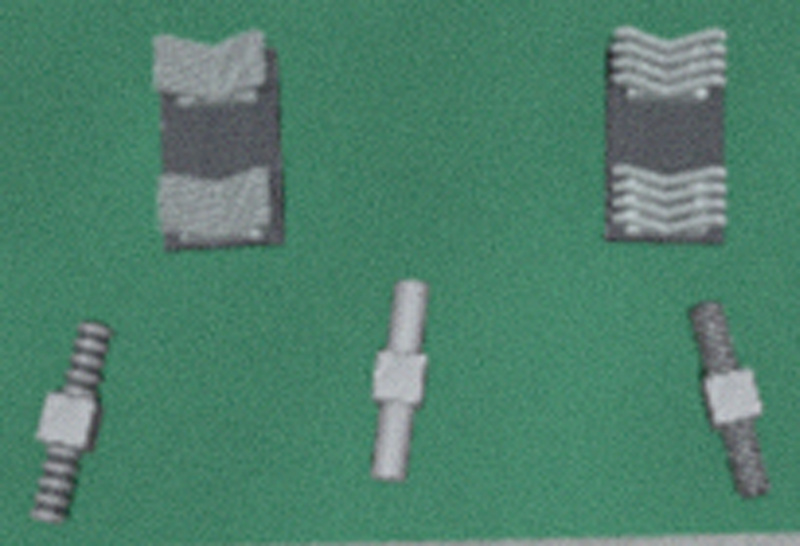

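```bash
python3 - <<'E'
from h import *
np.set_printoptions(precision=1,suppress=True)
f=lambda x,y,z:ray("top",((x+.5)/3.9-.5+115,(y+.5)/3.9-.5+105),z)
for n,e1,e2,c in(("coarse",(95,325),(48,518),(68,419)),("fine",(706,304),(755,492),(733,396))):
    a,b=f(*e1,15),f(*e2,15); d=a-b
    print(n,(a+b)/2,np.linalg.norm(d),np.degrees(np.arctan2(d[1],d[0])),"collar",f(*c,30))
for n,pts in(("gF",[(154,38,50),(263,31,50),(165,249,4),(283,242,4),(276,47,8)]),("gC",[(614,33,50),(725,33,50),(614,222,50),(725,222,50),(606,241,4),(724,241,4)])):
    print(n,np.array([f(*p) for p in pts]))
c=viewer.get_calibration("top"); Rm=R.from_rotvec(c["rvec"]).as_matrix(); d=np.load("pics/top.npz")["d"]
v,u=np.mgrid[:384,:512]; P=((np.linalg.inv(c["K"])@np.stack([u,v,np.ones_like(u)]).reshape(3,-1)*d.ravel()).T-c["tvec"])@Rm
P=P.reshape(384,512,3)
def box(n,u0,u1,v0,v1,zl,zh):
    q=P[v0:v1,u0:u1].reshape(-1,3); q=q[(q[:,2]>zl)&(q[:,2]<zh)]
    r=cv2.minAreaRect(q[:,:2].astype(np.float32)); print(n,len(q),r,np.median(q[:,2]),q.mean(0))
s=lambda x,o:int(x/3.9+o)
box("gF",s(140,115),s(295,115),s(15,105),s(262,105),13,60)
box("gC",s(595,115),s(740,115),s(15,105),s(262,105),13,60)
box("sC",s(20,115),s(125,115),s(305,105),s(535,105),8,40)
box("sF",s(675,115),s(780,115),s(285,105),s(510,105),8,40)
q=P[100:240,120:315].reshape(-1,3); print("mat z",np.median(q[:,2]))
E
```

```text
coarse [439.6 199.2  15. ] 122.70913495277412 -12.522967399832408 collar [438.4 198.   30. ]
fine [ 444.2 -208.9   15. ] 121.56219768192601 11.955756096470338 collar [ 442.5 -208.9   30. ]
gF [[674.1 144.6  50. ]
 [677.1  76.8  50. ]
 [549.9 144.8   4. ]
 [552.6  70.    4. ]
 [681.3  73.9   8. ]]
gC [[ 670.9 -142.4   50. ]
 [ 669.3 -212.    50. ]
 [ 549.2 -138.4   50. ]
 [ 547.5 -206.5   50. ]
 [ 548.4 -135.4    4. ]
 [ 546.6 -210.6    4. ]]
gF 872 ((615.8323364257812, 110.05795288085938), (125.3470458984375, 70.39347839355469), 2.2033746242523193) 36.347125421197475 [614.6 110.8  35. ]
gC 813 ((612.0903930664062, -174.5990447998047), (74.5920181274414, 126.1922836303711), 87.43087768554688) 33.66170871181051 [ 611.9 -175.1   33.1]
sC 499 ((438.6240539550781, 199.42056274414062), (30.973142623901367, 123.55940246582031), 75.25121307373047) 23.41874462617325 [437.6 198.4  23.7]
sF 486 ((443.1926574707031, -208.35702514648438), (123.97691345214844, 30.071487426757812), 10.95938777923584) 23.64799077328251 [ 442.5 -208.1   23.7]
mat z 0.7076921452049492
```

```bash
cat >> h.py <<'E'
def go(x,y,z,ax):
    "tool x line to world angle ax (deg, mod 180): twist, then shift (cm) in the turned axes"
    s=manip.state(); M=R.from_rotvec(s["orientation"]).as_matrix()
    a=np.degrees(np.arctan2(M[1,0],M[0,0])); t=np.radians((a-ax+90)%180-90)
    M2=M@R.from_euler("z",t).as_matrix()
    print("t",round(s["time"],2),"pos",s["position"].round(1),"ang",round(a%180-180,1),"twist",round(t,3),"shift",(M2.T@(np.array([x,y,z])-s["position"])/10).round(2),"gap",round(s["finger_gap"]*85.4,1),"F",s["force"].round(1),"tilt",M[:2,2].round(4))
E
python3 -c "
from h import *
go(438.5,198.8,130,-13.5)"
```

```text
t 0.1 pos [152.5 502.2 230.8] ang -16.9 twist -0.059 shift [-34.9  -22.81  10.09] gap 85.9 F [-0.2 -0.1  0.1] tilt [-0.0005 -0.001 ]
```

>>> drive_tool --series '[[[-2.9,-1.9,0.5,-0.06],[-2.9,-1.9,0.5,0],[-2.9,-1.9,0.5,0],[-2.9,-1.9,0.5,0],[-2.9,-1.9,0.5,0],[-2.9,-1.9,0.5,0],[-2.9,-1.9,0.5,0],[-2.9,-1.9,0.5,0],[-2.9,-1.9,0.5,0],[-2.9,-1.9,0.5,0],[-2.9,-1.9,0.5,0],[-2.9,-1.9,0.5,0]]]' --fingers 8.0 --grip_force 60

```text
time: 1.1
position: [437.2, 196.7, 170.9]
orientation: [-0.368, -3.12, 0.0]
force: [0.6, 0.4, 0.1]
finger_gap: 0.935
finger_force: 0.0
```

>>> drive_tool --series '[[[0,0,0,0],[0,0,0,0],[0,0,0,0]]]'

```text
time: 1.35
position: [436.0, 198.5, 171.1]
orientation: [-0.368, -3.119, 0.0]
force: [0.4, -0.4, 0.3]
finger_gap: 0.934
finger_force: 0.0
```

```bash
python3 - <<'E'
from h import *
go(438.5,198.8,100,-13.5)
s=manip.state(); p,d=viewer.camera("wrist"); np.savez("pics/w1.npz",p=p,d=d,pos=s["position"],ori=s["orientation"])
cv2.imwrite("pics/w1.png",cv2.resize(p[:,:,::-1],(800,600)))
E
```

```text
t 1.35 pos [436.  198.5 171.1] ang -13.5 twist 0.001 shift [-0.24  0.09  7.11] gap 79.8 F [ 0.4 -0.4  0.3] tilt [-0.0008  0.0001]
```

View pics/w1.png

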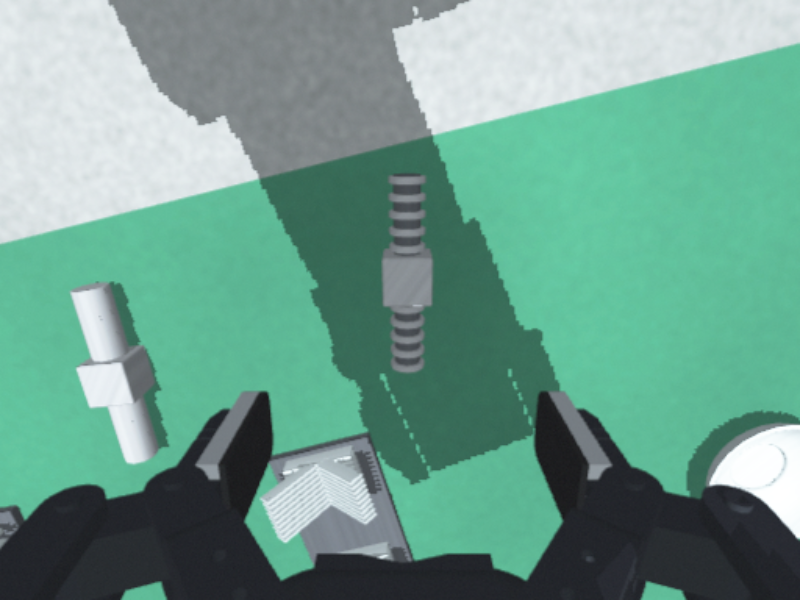

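The wrist view shows the coarse screw upright in the picture: its axis runs from (407,178) to (407,370), and the collar top spans about (383–432, 250–303).

```bash
python3 - <<'E'
from h import *
s=manip.state()
for u,v,z in((407,178,18),(407,370,18),(384,304,30),(432,304,30),(384,252,30),(432,252,30)): print(wray((u*.64,v*.64),z,s).round(1))
a,b=wray((407*.64,178*.64),18,s),wray((407*.64,370*.64),18,s);print((a+b)/2)
E
```

```text
[378.2 214.8  18. ]
[497.8 186.5  18. ]
[446.1 184.4  30. ]
[452.8 212.6  30. ]
[415.1 192.2  30. ]
[421.6 219.4  30. ]
[438.03340997 200.66415299  18.        ]
```

>>> drive_tool --series '[[[-0.1,0.15,2,0],[0,0,2,0],[0,0,2,0],[0,0,2,0],[0,0,2,0],[0,0,2,0],[0,0,1.5,0],[0,0,1.5,0],[0,0,1,0],[0,0,0.5,0],[0,0,0.3,0],[0,0,0,0]]]'

```text
time: 2.4
position: [437.6, 199.8, 3.3]
orientation: [0.367, 3.12, -0.0]
force: [0.1, 0.1, -0.9]
finger_gap: 0.938
finger_force: 0.0
```

>>> drive_tool --series '[[[0,0,0,0],[0,0,0,0],[0,0,0,0],[0,0,0,0],[0,0,0,0],[0,0,0,0],[0,0,0,0],[0,0,0,0]]]' --fingers 2.0

```text
time: 3.07
position: [438.1, 199.6, 3.9]
orientation: [0.368, 3.119, 0.0]
force: [-1.3, 0.4, 5.8]
finger_gap: 0.336
finger_force: 60.3
```

>>> drive_tool --series '[[[0,0,-0.5,0],[0,0,-1,0],[0,0,-2,0],[0,0,-2,0],[0,0,-2,0],[0,0,-2,0],[0,0,-2,0],[0,0,-1,0],[0,0,0,0],[0,0,0,0]]]' --grip_force 80

```text
time: 3.9
position: [437.4, 199.4, 128.0]
orientation: [-0.368, -3.12, 0.0]
force: [1.0, -0.2, -5.2]
finger_gap: 0.336
finger_force: 79.8
```

```bash
python3 - <<'E'
from h import *
go(611.5,-174.8,125,-2)
p,d=viewer.camera("wrist"); cv2.imwrite("pics/w2.png",cv2.resize(p[:,:,::-1],(800,600)))
E
```

```text
t 3.9 pos [437.4 199.4 128. ] ang -13.5 twist -0.2 shift [-18.71 -36.79   0.3 ] gap 28.7 F [ 1.  -0.2 -5.2] tilt [-0.0003 -0.0001]
```

View pics/w2.png

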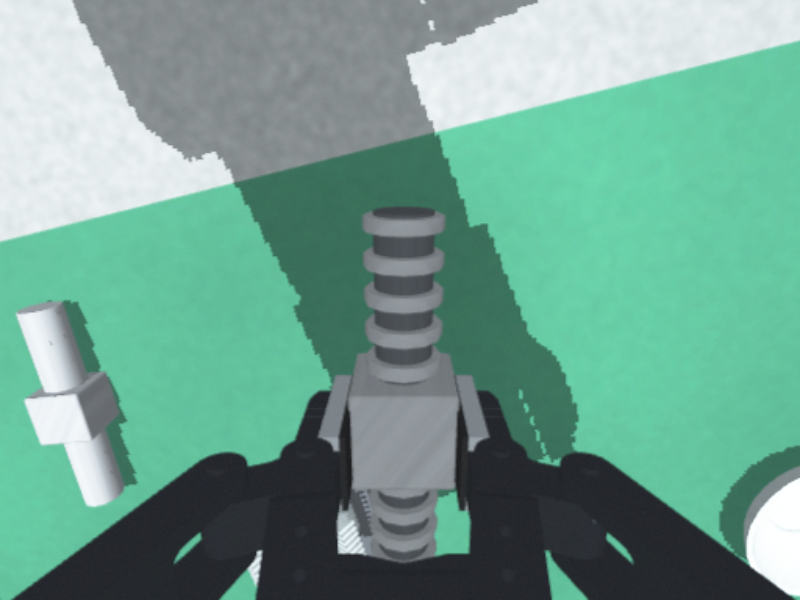

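```bash
python3 - <<'E'
from h import *
s=manip.state(); M=R.from_rotvec(s["orientation"]).as_matrix()
for u,v,h in((403,393,26.1),(403,490,26.1),(403,208,22),(403,372,-4)): print((M.T@(wray((u*.64,v*.64),s["position"][2]+h,s)-s["position"])).round(1))
E
```

```text
[ 18.4  -0.3 -26.1]
[-12.3  -0.3 -26.1]
[ 66.   -0.3 -21.9]
[ 9.5 -0.3  4. ]
```

>>> drive_tool --series '[[[-1.4,-3.05,0,-0.02],[-1.5,-3.05,0,-0.02],[-1.6,-3.05,0,-0.02],[-1.6,-3.05,0,-0.02],[-1.6,-3.05,0,-0.02],[-1.6,-3.05,0,-0.02],[-1.6,-3.05,0,-0.02],[-1.6,-3.05,0,-0.02],[-1.6,-3.05,0,-0.02],[-1.6,-3.05,0,-0.02],[-1.6,-3.05,0,0],[-1.4,-3.0,0,0]]]'

```text
time: 4.95
position: [576.7, -187.1, 126.3]
orientation: [-0.055, -3.138, -0.002]
force: [0.5, -0.1, -4.6]
finger_gap: 0.335
finger_force: 80.3
```

```bash
python3 - <<'E'
from h import *
go(611.5,-174.8,125,-2)
E
```

```text
t 4.95 pos [ 576.7 -187.1  126.3] ang -2.0 twist -0.0 shift [-3.43  1.35  0.12] gap 28.6 F [ 0.5 -0.1 -4.6] tilt [-0.0027  0.0016]
```

>>> drive_tool --series '[[[-1.5,0.6,0,0],[-1.5,0.6,0,0],[-0.7,0.15,0,0],[0,0,0,0],[0,0,0,0],[0,0,0,0],[0,0,0,0]]]'

```text
time: 5.53
position: [613.6, -173.5, 128.2]
orientation: [-0.055, -3.141, -0.0]
force: [-0.1, -0.3, -4.0]
finger_gap: 0.337
finger_force: 80.6
```

```bash
python3 - <<'E'
from h import *
go(614.5,-174.8,90,-2)
p,d=viewer.camera("wrist"); cv2.imwrite("pics/w3.png",cv2.resize(p[:,:,::-1],(800,600)))
E
```

```text
t 5.53 pos [ 613.6 -173.5  128.2] ang -2.0 twist 0.0 shift [-0.09 -0.13  3.82] gap 28.7 F [-0.1 -0.3 -4. ] tilt [-0.0006  0.0001]
```

View pics/w3.png

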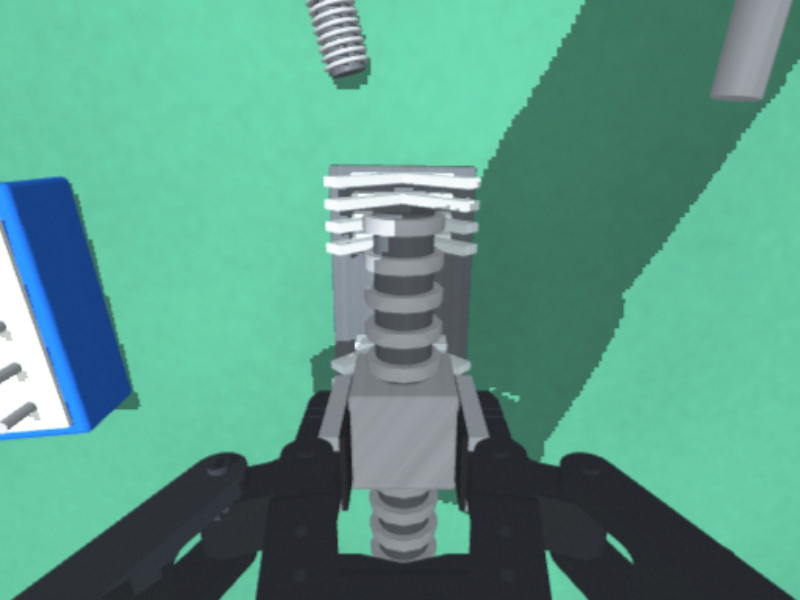

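The leaves are centred at u≈403, the same as the screw, so sideways and angle are good. Next I'll check along the notches from the outermost leaf (row ~181).

```bash
python3 - <<'E'
from h import *
s=manip.state(); M=R.from_rotvec(s["orientation"]).as_matrix()
for u,v,h in((328,183,50),(478,181,50),(403,166,8),(328,250,50),(478,250,50),(403,208,128.2+18)):
    w=wray((u*.64,v*.64),h,s); print(w.round(1),(M.T@(w-s["position"])).round(1))
E
```

```text
[ 549.3 -203.8   50. ] [ 63.3 -32.5  78.4]
[ 550.8 -138.7   50. ] [64.1 32.6 78.4]
[ 545.6 -171.1    8. ] [6.820e+01 1.000e-01 1.204e+02]
[ 578.9 -206.3   50. ] [ 33.7 -33.9  78.4]
[ 581.3 -138.4   50. ] [33.7 34.1 78.4]
[ 548.3 -171.2  146.2] [ 65.5   0.1 -17.8]
```

>>> drive_tool --series '[[[0,0,1.5,0],[0,0,1.5,0],[0,0,1.5,0],[0,0,1.5,0],[0,0,1,0],[0,0,1,0],[0,0,0.8,0],[0,0,0.5,0],[0,0,0.4,0],[0,0,0.2,0],[0,0,0,0],[0,0,0,0]]]'

```text
time: 6.58
position: [614.5, -173.6, 29.7]
orientation: [0.055, 3.14, -0.0]
force: [0.2, 0.8, -4.8]
finger_gap: 0.335
finger_force: 80.7
```

>>> drive_tool --series '[[[0,0,0.1,0],[0,0,0.1,0],[0,0,0.05,0],[0,0,0,0],[0,0,0,0]]]'

```text
time: 7.0
position: [614.8, -174.1, 27.7]
orientation: [0.055, 3.139, -0.002]
force: [-0.9, -2.6, 3.6]
finger_gap: 0.336
finger_force: 81.6
```

>>> drive_tool --series '[[[0,0,0,0],[0,0,0,0],[0,0,0,0],[0,0,0,0],[0,0,0,0],[0,0,0,0]]]' --fingers 6.5

```text
time: 7.5
position: [614.2, -173.4, 26.7]
orientation: [-0.054, -3.141, -0.0]
force: [0.3, -0.9, 0.8]
finger_gap: 0.764
finger_force: 0.0
```

>>> drive_tool --series '[[[0,0,-0.5,0],[0,0,-1,0],[0,0,-2,0],[0,0,-3,0],[0,0,-3,0],[0,0,-3,0],[0,0,-1,0],[0,0,0,0],[0,0,0,0],[0,0,0,0]]]' --fingers 8.0

```text
time: 8.33
position: [613.6, -173.2, 160.2]
orientation: [-0.055, -3.139, -0.002]
force: [0.7, 0.1, 0.0]
finger_gap: 0.938
finger_force: 0.0
```

```bash
python3 - <<'E'
from h import *
go(442.8,-208.6,160,11.3)
p,d=viewer.camera("wrist"); cv2.imwrite("pics/w4.png",cv2.resize(p[:,:,::-1],(800,600)))
E
```

```text
t 8.33 pos [ 613.6 -173.2  160.2] ang -2.0 twist -0.232 shift [17.44 -0.13  0.06] gap 80.1 F [0.7 0.1 0. ] tilt [-0.0025  0.0013]
```

View pics/w4.png

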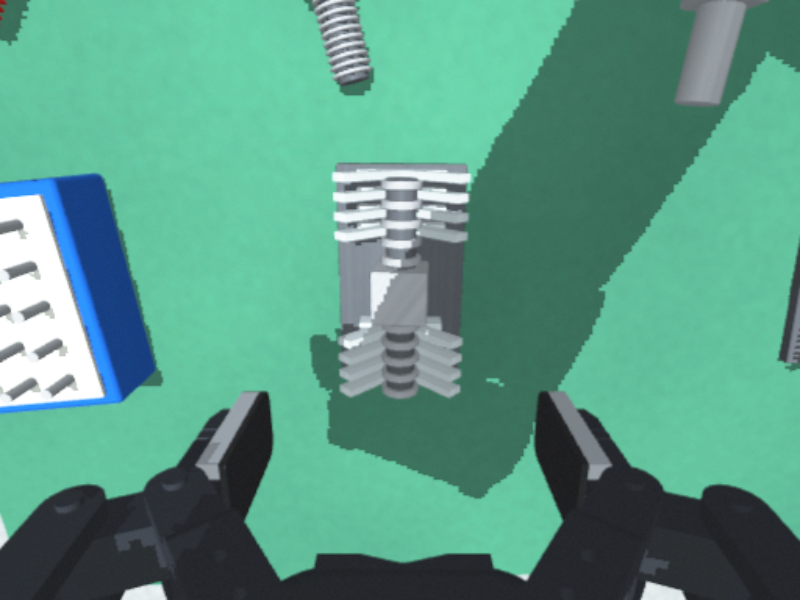

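The coarse screw is seated: collar at (400,297) in the gap, threads down in the notches. On to the fine one.

>>> drive_tool --series '[[[0,0,0,-0.116],[0.5,0,0,-0.116],[1.5,0,0,0],[2.2,0,0,0],[2.2,0,0,0],[2.2,0,0,0],[2.2,0,0,0],[2.2,0,0,0],[2.2,0,0,0],[1.5,0,0,0],[1,0,0,0],[0,0,0,0]]]'

```text
time: 9.38
position: [439.3, -207.6, 161.2]
orientation: [0.307, -3.125, -0.002]
force: [0.6, 0.4, 0.3]
finger_gap: 0.939
finger_force: 0.0
```

>>> drive_tool --series '[[[0,0,0,0],[0,0,0,0],[0,0,0,0]]]'

```text
time: 9.63
position: [441.2, -207.4, 161.6]
orientation: [0.31, -3.126, -0.0]
force: [-0.3, -0.8, 0.1]
finger_gap: 0.939
finger_force: 0.0
```

```bash
python3 - <<'E'
from h import *
go(441,-208.6,160,11.3)
p,d=viewer.camera("wrist"); cv2.imwrite("pics/w5.png",cv2.resize(p[:,:,::-1],(800,600)))
E
```

```text
t 9.63 pos [ 441.2 -207.4  161.6] ang -168.7 twist 0.001 shift [ 0.04 -0.11  0.16] gap 80.2 F [-0.3 -0.8  0.1] tilt [-0.0001  0.0002]
```

View pics/w5.png

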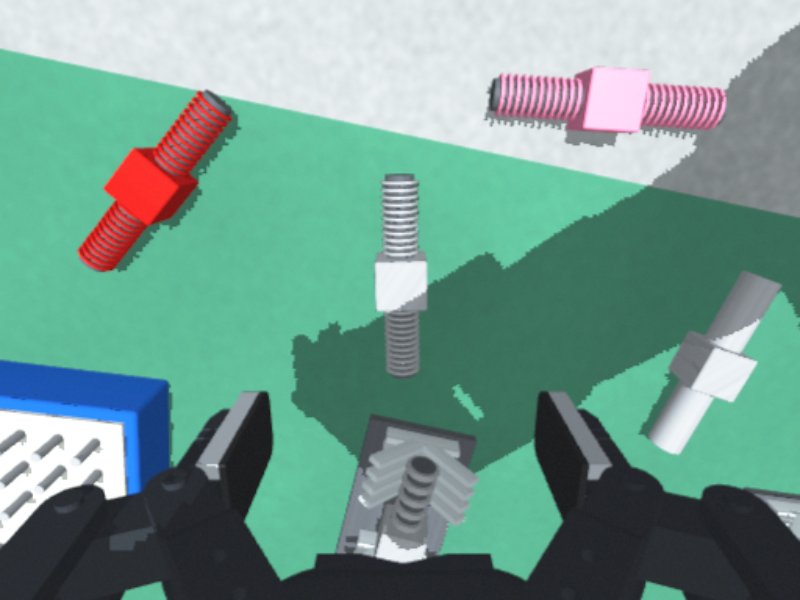

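>>> drive_tool --series '[[[0,-0.05,2,0],[0,0,2,0],[0,0,2,0],[0,0,2,0],[0,0,2,0],[0,0,1.5,0],[0,0,1.5,0],[0,0,1,0],[0,0,1,0],[0,0,0.5,0],[0,0,0.3,0],[0,0,0,0]]]'

```text
time: 10.68
position: [440.8, -208.1, 3.6]
orientation: [0.309, -3.126, -0.0]
force: [0.3, -0.0, 0.7]
finger_gap: 0.935
finger_force: 0.0
```

>>> drive_tool --series '[[[0,0,0,0],[0,0,0,0],[0,0,0,0],[0,0,0,0],[0,0,0,0],[0,0,0,0],[0,0,0,0],[0,0,0,0]]]' --fingers 2.0

```text
time: 11.35
position: [441.0, -208.4, 4.5]
orientation: [-0.309, 3.126, -0.001]
force: [-0.1, 0.8, 6.5]
finger_gap: 0.337
finger_force: 80.0
```

>>> drive_tool --series '[[[0,0,-0.5,0],[0,0,-1,0],[0,0,-2,0],[0,0,-2,0],[0,0,-2,0],[0,0,-2,0],[0,0,-2,0],[0,0,-1,0],[0,0,0,0],[0,0,0,0]]]'

```text
time: 12.18
position: [440.5, -207.9, 128.5]
orientation: [0.309, -3.126, -0.0]
force: [-0.4, -0.4, -6.4]
finger_gap: 0.334
finger_force: 79.8
```

```bash
python3 - <<'E'
from h import *
go(618,110,128,2.1)
E
```

```text
t 12.18 pos [ 440.5 -207.9  128.5] ang -168.7 twist 0.161 shift [-18.91  31.12   0.05] gap 28.5 F [-0.4 -0.4 -6.4] tilt [-0.0002  0.0002]
```

>>> drive_tool --series '[[[0,0,0,0.08],[0,0.5,0,0.081],[-1,1.5,0,0],[-1.6,2.4,0,0],[-2,3,0,0],[-2,3,0,0],[-2,3,0,0],[-2,3,0,0],[-2,3,0,0],[-2,3,0,0],[-1.5,3,0,0],[-1,2.5,0,0]]]'

```text
time: 13.18
position: [601.2, 79.2, 126.6]
orientation: [0.058, -3.138, -0.001]
force: [0.8, 0.0, -4.2]
finger_gap: 0.335
finger_force: 79.7
```

>>> drive_tool --series '[[[-1,2,0,0],[-0.5,1,0,0],[0,0,0,0],[0,0,0,0],[0,0,0,0],[0,0,0,0]]]'

```text
time: 13.68
position: [614.7, 106.2, 128.5]
orientation: [0.055, -3.14, 0.0]
force: [-0.2, 0.0, -5.5]
finger_gap: 0.334
finger_force: 79.7
```

```bash
python3 - <<'E'
from h import *
go(618,110,128,2.1)
p,d=viewer.camera("wrist"); cv2.imwrite("pics/w6.png",cv2.resize(p[:,:,::-1],(800,600)))
E
```

```text
t 13.68 pos [614.7 106.2 128.5] ang -178.0 twist -0.002 shift [-0.35  0.37  0.05] gap 28.6 F [-0.2  0.  -5.5] tilt [-0.0008 -0.0002]
```

View pics/w6.png

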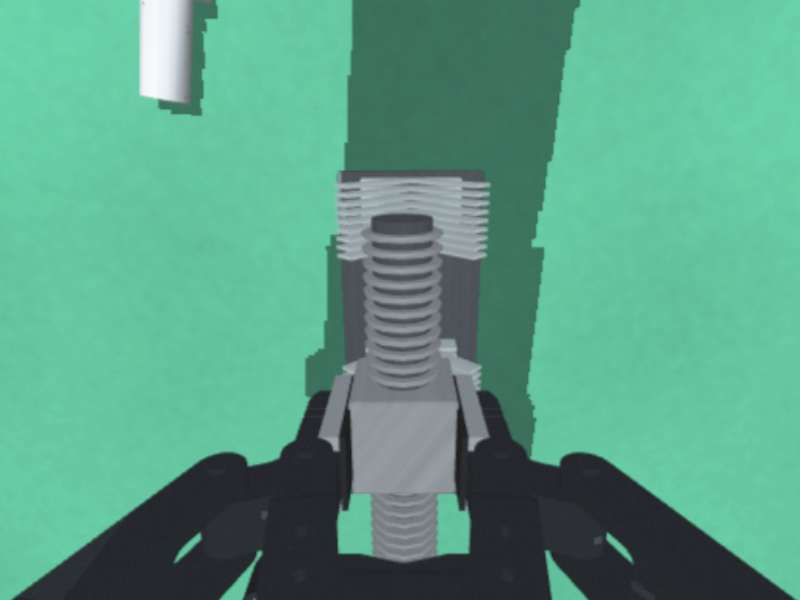

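The fine gauge is centred at u≈413 against the screw's 403, so it needs about +4 mm along tool y. Along x it matches the coarse case.

>>> drive_tool --series '[[[0,0.4,1.5,0],[0,0,1.5,0],[0,0,1.5,0],[0,0,1.5,0],[0,0,1,0],[0,0,1,0],[0,0,0.8,0],[0,0,0.5,0],[0,0,0.4,0],[0,0,0.1,0],[0,0,0,0],[0,0,0,0]]]'

```text
time: 14.73
position: [615.2, 111.4, 31.3]
orientation: [-0.057, 3.14, -0.0]
force: [0.3, 0.1, -4.2]
finger_gap: 0.333
finger_force: 79.9
```

>>> drive_tool --series '[[[0,0,0.1,0],[0,0,0.1,0],[0,0,0.05,0],[0,0,0,0],[0,0,0,0]]]'

```text
time: 15.15
position: [615.1, 111.3, 28.7]
orientation: [-0.057, 3.14, -0.0]
force: [0.2, -1.1, -2.1]
finger_gap: 0.34
finger_force: 80.4
```

>>> drive_tool --series '[[[0,0,0.1,0],[0,0,0,0],[0,0,0,0]]]'

```text
time: 15.4
position: [615.3, 111.0, 28.2]
orientation: [-0.057, 3.14, -0.001]
force: [-2.8, -4.7, 5.7]
finger_gap: 0.333
finger_force: 81.3
```

>>> drive_tool --series '[[[0,0,0,0],[0,0,0,0],[0,0,0,0],[0,0,0,0],[0,0,0,0],[0,0,0,0]]]' --fingers 6.5

```text
time: 15.9
position: [614.8, 111.5, 27.2]
orientation: [0.057, -3.141, -0.0]
force: [-0.0, 0.1, -0.8]
finger_gap: 0.761
finger_force: 0.0
```

>>> drive_tool --series '[[[0,0,-0.5,0],[0,0,-1,0],[0,0,-2,0],[0,0,-3,0],[0,0,-3,0],[0,0,-3,0],[0,0,-1,0],[0,0,0,0],[0,0,0,0],[0,0,0,0]]]' --fingers 8.0

```text
time: 16.73
position: [614.1, 111.4, 160.7]
orientation: [0.057, -3.138, -0.0]
force: [0.3, 0.0, -0.0]
finger_gap: 0.935
finger_force: 0.0
```

```bash
python3 - <<'E'
from h import *
go(618,110,128,2.1)
p,d=viewer.camera("wrist"); cv2.imwrite("pics/w7.png",cv2.resize(p[:,:,::-1],(800,600)))
E
```

```text
t 16.73 pos [614.1 111.4 160.7] ang -177.9 twist -0.0 shift [-0.39 -0.15  3.27] gap 79.9 F [ 0.3  0.  -0. ] tilt [-0.0027  0.    ]
```

View pics/w7.png

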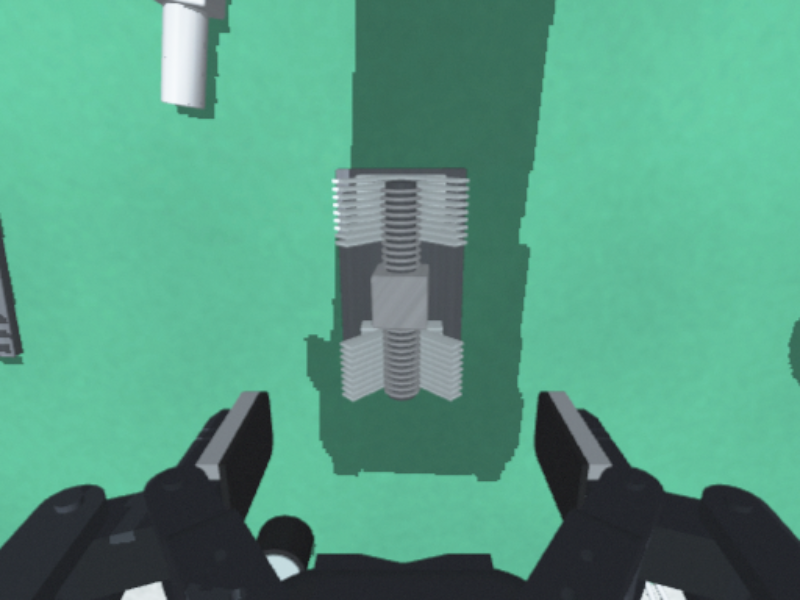

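The fine screw is down in the notches, with its collar at (400,298) in the gap. It is level with the same rows as the coarse one.

```bash
python3 -c "
from bench import manip; print(manip.hand_in())"
```

```text
the job is handed in; nothing more can be done
None
```

Both screws are in the V notches of their matching gauges with collars in the gap and the gripper clear; I handed the job in at about 17 s, and the hand-in gave no verdict.

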